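Seat the probe-card plate on its locating pins and latch it

TASK

The aluminium probe-card plate lies askew on the probe station, riding on the two locating pins. Nudge it sideways with your fingertips until its hole and slot drop over the pins and it lies flat on the platen, then push the small swing latch round over the plate's edge as far as it goes. Push gently and do not grip or lift the plate or the latch, leave the latch until the plate is down, and do not disturb the things around.

Things in the scene. Friction and masses are not known exactly. Their poses are not given: they have to be found in the camera images.
- station: Probe station, fixed: a dark platen 300 mm (its x) by 330 mm (its y), its top 110 mm above the bench. Origin on the platen's top face, midway between the two pins, at the centre of an 80 mm round opening; z up. Scribed corner marks show the seated plate's outline, centred on the origin and parallel to the axes. The platen is clear at the plate's +y side and both ends.
- pin_near (a point): Foot of the near locating pin, on the platen's top face, at x = -70 mm, y = 0 in the station's frame. The pin is fixed, 10 mm in diameter for its lowest 3 mm, then tapers to a 3 mm tip 8 mm above the platen.
- pin_far (a point): Foot of the far locating pin, the same as the near one, at x = +70 mm, y = 0 in the station's frame.
- plate: Loose bare-aluminium plate, 170 mm (its x) by 130 mm (its y) by 10 mm, about 0.55 kg; 5 N slides it. A round 64 mm window in its middle. Origin at the centre of its underside, z up, x towards its slotted end. It starts on the tips of both pins, 23 to 39 mm off to the station's +y, +y edge down, -y edge up (5 degrees). Seated, it is flat on the platen, its origin on the station's, play 1 mm.
- plate_hole (a point): Centre of the plate's round locating hole, at the underside, at x = -70 mm, y = 0 in the plate's frame. 12 mm in diameter, right through. It goes over the near pin.
- plate_slot (a point): Centre of the plate's locating slot, at the underside, at x = +70 mm, y = 0 in the plate's frame. 18 mm along the plate's x by 12 mm along y, right through. It goes over the far pin.
- latch (a joint): Swing latch: steel bar 12 to 18 mm above the platen, on an upright pivot at x = 0, y = -90 mm in the station's frame, 50 mm from pivot to tip. Stays where left; 1 N moves it at its post. Radians, clockwise from above: the bar points at the angle 3.571 minus the value (from station +x towards +y). 0 to 0.4, the start: swung out, clear of the plate; 2.0, its stop: along +y, over the seated plate's edge.
- latch_post (a point): Middle of the latch's upright thumb post, to push the latch by: black, 14 mm in diameter, 40 mm from the pivot, its top 46 mm and its wide part's foot 24 mm above the platen; this point is 34 mm above the platen.
- positioner: Probe positioner on a magnetic foot, loose, 50 by 44 mm, 82 mm high, standing on the far -y corner of the platen; its origin is the centre of its underside. Leave it alone.
- carrier: Round grey single-wafer carrier, 116 mm in diameter, 23 mm high, lying on the bench to the left of the station. Leave it alone.
- bottle: White bottle, 56 mm in diameter, 130 mm high, standing on the bench to the left of the station. Leave it alone.
- driver: Screwdriver, 150 mm long, lying on the bench to the right of the station. Leave it alone.
Things that resemble listed ones, but are neither listed nor needed, are in the scene too. There is more than one size of the plate; the one meant has the size given above.

How it is judged (in metres and radians):
On the way, in this order (a step that is already met when the one before it is completed fails the run):
1. the plate has dropped over both pins and lies flat on the platen, the latch still out (horizontal distance between plate_hole and pin_near below 0.0025 m and z of each of plate_hole, plate_slot in the frame of station below 0.0015 m and angle between the x axis of plate and the x axis of station, either way round below 0.03 rad and angle between plate's own z axis and vertical below 0.02 rad and value of joint latch below 1 rad), for 0.2 s.
2. the latch has been pushed over the plate's edge (value of joint latch above 1.85 rad), for 0.2 s.
At the end, for the whole second after the job is handed in: The plate lies flat on the platen (within 1.5 mm in height and 0.02 rad) with its hole over the near pin within 2.5 mm and its slot over the far pin, square to the station within 0.03 rad, at rest, and the latch is within 0.15 rad of its stop, over the plate's edge (horizontal distance between plate_hole and pin_near below 0.0025 m and z of each of plate_hole, plate_slot in the frame of station below 0.0015 m and angle between the x axis of plate and the x axis of station, either way round below 0.03 rad and angle between plate's own z axis and vertical below 0.02 rad and linear speed of plate below 0.01 m/s and value of joint latch above 1.85 rad); the robot touches nothing.
It fails at once if the plate is lifted (z of plate in the frame of station above 0.014 m or angle between plate's own z axis and vertical above 0.16 rad).
It fails at once if the plate is gripped or shoved hard (contact force between the fingers and plate above 35 N).
It fails at once if the latch is gripped or forced (contact force between the fingers and latch above 35 N).
It fails at once if the latch is swung in before the plate is down (value of joint latch above 1 rad and z of any of plate_hole, plate_slot in the frame of station above 0.003 m).
It fails at once if something around is disturbed (distance of any of positioner, carrier, bottle, driver from where it was at the start of the episode above 0.012 m).
It also fails if it takes over 72 s, if anything falls off the work surface, if the arm or the gripper's body presses on something with over 40 N, if the wrist force passes 120 N, or if a joint passes its speed limit or range.

ROBOT

A 6-joint arm with a two-finger parallel gripper is mounted at the origin on the work surface. World frame = base frame: x ahead of the robot, y to its left, z up, the work surface at z = 0. Lengths are in mm, angles in rad, forces in N, time in s.
With the tool pointing down it reaches from about 350 to 875 mm from the base axis. Payload 4.2 kg.
Tool frame: the origin (TCP) lies at the very end of the fingers, on their centre line; the grasp point (between the pads) lies 19 mm behind it; z points along the fingers, y is the line along which they close (so a half turn about z gives the same grasp; the last joint's range is limited). The gripper opens to 85 mm and grips with 20 to 120 N. Pads are 22 mm wide; open, the fingers measure 114 mm over their backs; the gripper's body (76 mm by 85 mm) begins 54 mm behind the grasp point. The pads swing forward as they close: fully open they stand 13 mm farther back than shut.
Start: joints at [-0.874, 0.385, 0.008, 0, -1.194, -0.259], TCP at [264.979, -566.026, 231.312] pointing down, gripper open.
Joint ranges: [-3.14, 3.14], [-1.21, 2.06], [-1.07, 1.41], [-3.16, 2.05], [-2.99, -0.16], [-3.1, 3.1]. Speed limits (rad/s): [2.79, 2.79, 3.14, 3.14, 3.14, 3.14].

INTERFACE

Orientations are given as a unit quaternion [x, y, z, w].
In Python, from bench import arm gives the robot as it stands.
- The arm moves only by the tool servo_tool, never from a script. Its argument "rows" is a list that holds one entry, the list of rows, each a list of 7 numbers: the finger opening in mm, from 0 to 85.4, then the shift along the tool's x, y, z in mm, then the turn, a rotation vector about the tool's x, y, z in rad. A call has 1 to 10 rows; each row is the pose to reach, as a shift and turn from the pose commanded when the call began, along the tool's axes at that moment; what a row does not reach only later rows make up. A row lasts 1/8 s, in which the tool goes at most 62.5 mm and 10.7 degrees, less where a joint would pass 70% of its speed; a pose out of reach is approached as far as the arm can. A call with a gripper value outside its range is refused whole. The fingers move at their own pace and stop on an object; the grip force is fixed at half the most. Time passes only in rows, so rows that repeat a pose let the fingers close. It gives the time, the measured TCP pose, the force, the opening and the grip force at its end, in the units of the state.
- arm.read_state(): the state, without advancing time (a new reading comes with each control period).
- arm.get_image(name): name is "scene" or "top" or "wrist"; returns the picture (400x640x3 uint8, red, green, blue); there is no depth.
- arm.camera_params(name): a dict with "intrinsics" (3x3 intrinsics, pixels), "R" (3x3) and "t" (3): a world point X has camera coordinates R X + t. Camera axes: x right, y down, z forward; pixel columns grow to the right and rows downward; lengths in mm; the calibration is good to about 2 mm. A picture is of the moment at which its call begins: read the wrist's pose just before it. camera_params takes no time and is no camera call; for the wrist camera it gives the pose at the moment of the call.
- arm.job_done(): hands the job in; it is judged then, once.
The state is a dict: "clock": time; "joints": joint angles; "joint_vel": joint speeds; "joint_efforts": joint torques, N m; "position": TCP position; "ee_rot": TCP orientation; "contact_force": force on the tool from outside, world axes, zero at the start; "wrist_torque": the same for the moment, N m; "gripper_width": finger opening in mm; "grasp_force": force on a finger pad.
Only numpy, scipy, OpenCV 4.12 (cv2) and the standard library are available. Lean on these libraries where they do the work, as an engineer would, in place of code of your own. Each camera call takes 0.05 s, during which the arm holds its last target. There are 200 camera calls.

## Working session

There is one attempt and no reset: what is moved stays moved. The work goes in short steps, Python scripts to look and compute and a tool call to move; the robot and the scene stay as the last step left them, time stands still between calls to the robot, and variables do not carry over. Pictures are saved under pics/ and viewed, at most 10 in all, crops included, and the job is handed in when it is done.

Besides the shell and the picture viewer there is one more tool, called after "Emit:" as name([rows], argument=value, ...), one row to a line, values as JSON. servo_tool: Moves the arm, as the interface text tells. Its arguments: {"type":"object","properties":{"rows":{"type":"array"}},"required":["rows"]}

```bash
ls; mkdir -p pics; python3 - <<'E'
from bench import arm
import cv2,numpy as np
s=arm.read_state();print({k:np.round(v,3) for k,v in s.items()})
for n in("scene","top"):
    cv2.imwrite(f"pics/{n}0.png",arm.get_image(n)[:,:,::-1])
    p=arm.camera_params(n);print(n,np.round(p["intrinsics"],1).tolist(),np.round(p["R"],3).tolist(),np.round(p["t"],1))
E
```

```text
pics
{'clock': np.float64(0.0), 'joints': array([-0.874,  0.386,  0.007, -0.   , -1.194, -0.259]), 'joint_vel': array([ 0.   , -0.001, -0.002,  0.001,  0.003,  0.001]), 'joint_efforts': array([ 1.0000e-03, -3.9229e+01,  1.8841e+01,  4.1860e+00, -5.0000e-03,
        0.0000e+00]), 'position': array([ 264.737, -565.52 ,  230.193]), 'ee_rot': array([-0.217,  0.976,  0.001, -0.   ]), 'contact_force': array([0.696, 0.673, 0.428]), 'wrist_torque': array([-0.029, -0.007, -0.005]), 'grasp_force': np.float64(0.0), 'gripper_width': np.float64(85.294)}
scene [[396.8, 0.0, 320.6], [0.0, 396.8, 197.9], [0.0, 0.0, 1.0]] [[0.469, 0.883, -0.013], [0.707, -0.384, -0.593], [-0.529, 0.269, -0.805]] [-270.2 -310.1 1637. ]
top [[407.3, 0.0, 313.3], [0.0, 407.3, 198.9], [0.0, 0.0, 1.0]] [[0.017, -1.0, 0.006], [-0.991, -0.018, -0.134], [0.134, -0.003, -0.991]] [ -14.3  558.7 1294.6]
```

View pics/top0.png

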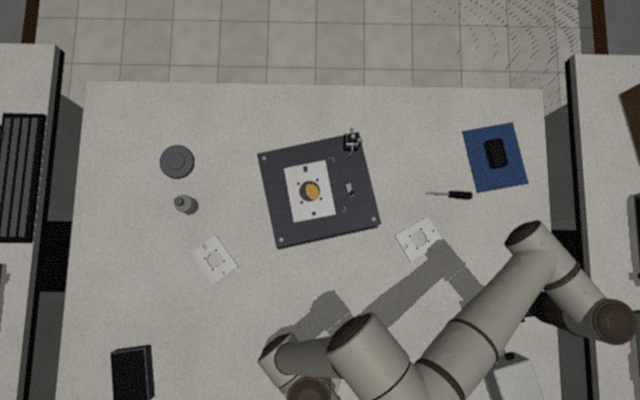

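View pics/scene0.png

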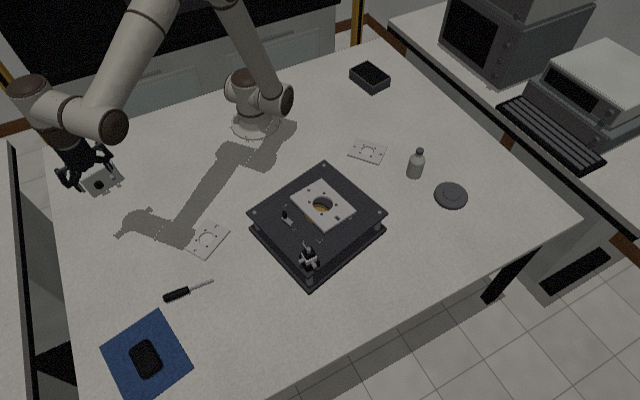

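The top view shows the station's dark platen at about (320,190). The meant plate is on it at about (309,191), with an orange-lit window. The look-alike plates lie on the bench at (215,258), (419,240) and under the gripper. The latch is at about (349,188), the positioner at (352,140). I'll get a coarse station pose and an enlarged crop.

```bash
cat > h.py <<'E'
from bench import arm
import cv2,numpy as np
from scipy.spatial.transform import Rotation as Ro
def ray(p,uv,z):
    """pixels (N,2) -> world points on plane z"""
    K,R,t=[np.array(p[k],float) for k in("intrinsics","R","t")]
    uv=np.atleast_2d(np.array(uv,float)); d=np.c_[uv,np.ones(len(uv))]@np.linalg.inv(K).T@R
    c=-R.T@t; return c+d*((z-c[2])/d[:,2])[:,None]
def proj(p,X):
    K,R,t=[np.array(p[k],float) for k in("intrinsics","R","t")]
    q=(np.atleast_2d(X)@R.T+t)@K.T; return q[:,:2]/q[:,2:]
E
python3 - <<'E'
from h import *
im=cv2.imread("pics/top0.png");p=arm.camera_params("top")
g=im.max(2);m=((g<95)).astype(np.uint8);m[:120]=0;m[260:]=0;m[:,:245]=0;m[:,390:]=0
m=cv2.morphologyEx(m,cv2.MORPH_CLOSE,np.ones((25,25)));m=cv2.morphologyEx(m,cv2.MORPH_OPEN,np.ones((9,9)))
c=max(cv2.findContours(m,0,1)[0],key=cv2.contourArea)
W=ray(p,c[:,0],110)[:,:2].astype(np.float32);print("platen",cv2.minAreaRect(W))
hsv=im.max(2);m2=(hsv>135).astype(np.uint8);m2[:150]=0;m2[232:]=0;m2[:,:275]=0;m2[:,340:]=0
c=max(cv2.findContours(m2,0,1)[0],key=cv2.contourArea)
print("plate",cv2.minAreaRect(ray(p,c[:,0],125)[:,:2].astype(np.float32)))
cv2.imwrite("pics/topcrop.png",cv2.resize(im[120:260,240:400],None,fx=4,fy=4,interpolation=cv2.INTER_CUBIC))
E
```

```text
platen ((580.5738525390625, -19.924362182617188), (308.0102233886719, 329.33172607421875), 13.601753234863281)
plate ((572.94677734375, 8.429130554199219), (170.59388732910156, 128.77426147460938), 11.4940824508667)
```

View pics/topcrop.png

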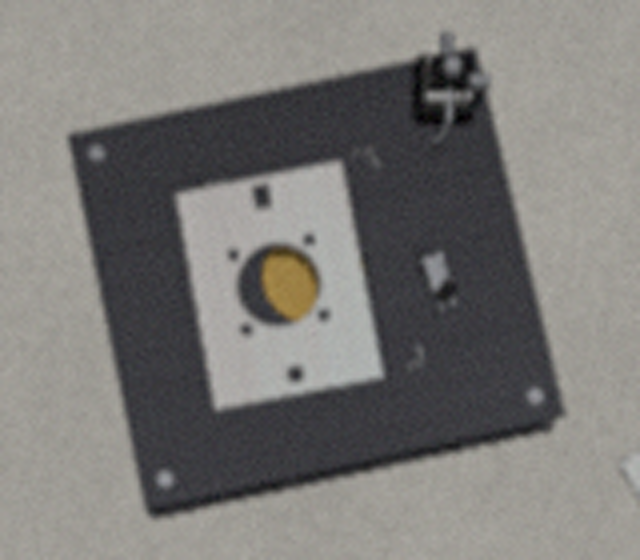

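The crop confirms it: the plate on the platen measures 170.6 × 128.8 mm, with the slot at crop (262,196) on the far end and the hole at (295,374). The −y corner marks are at crop (370,155) and (415,358), the latch at (437,270). Next I'll look from the wrist camera above.

```bash
cat >> h.py <<'E'
def tool():
    s=arm.read_state(); return np.array(s["position"]),Ro.from_quat(s["ee_rot"]).as_matrix()
def shift(target,yaw_y=None):
    """tool-frame shift to target; yaw_y: wanted world angle (deg) of tool y, pointing down"""
    P,R=tool(); d=R.T@(np.array(target)-P)
    if yaw_y is None: return np.round(d,1)
    a=np.radians(yaw_y); y=np.array([np.cos(a),np.sin(a),0]); z=np.array([0,0,-1.])
    W=np.c_[np.cross(y,z),y,z]; return np.round(d,1),np.round(Ro.from_matrix(R.T@W).as_rotvec(),3)
E
python3 - <<'E'
from h import *
P,R=tool();p=arm.camera_params("wrist");Rc,t=np.array(p["R"]),np.array(p["t"])
print("cam in tool",R.T@(-Rc.T@t-P), (Rc@R).round(3).tolist(), p["intrinsics"][0])
print(R.round(3).tolist(), shift([540,-20,420],102), shift([540,-20,420],12),shift([540,-20,420],-168))
E
```

```text
cam in tool [  78.37697341   -0.14694922 -140.723148  ] [[0.001, 1.0, -0.0], [-0.952, 0.0, -0.305], [-0.305, 0.0, 0.952]] [307.884207     0.         316.54677096]
[[-0.906, -0.424, -0.001], [-0.424, 0.906, 0.002], [0.0, 0.002, -1.0]] (array([-480.5,  377.9, -189. ]), array([ 0.002, -0.   ,  0.228])) (array([-480.5,  377.9, -189. ]), array([ 1.000e-03, -2.000e-03,  1.799e+00])) (array([-480.5,  377.9, -189. ]), array([ 2.000e-03,  1.000e-03, -1.343e+00]))
```

```bash
python3 -c "
from h import *
print(shift([560,60,340],-167))"
```

```text
(array([-532.5,  441.7, -108.9]), array([ 2.00e-03,  1.00e-03, -1.36e+00]))
```

Emit:
servo_tool([
  [[70, -40, 33, -30, 0, 0, -0.1], [70, -80, 66, -60, 0, 0, -0.25], [70, -130, 110, -109, 0, 0, -0.4], [70, -180, 150, -109, 0, 0, -0.55], [70, -225, 187, -109, 0, 0, -0.7], [70, -270, 224, -109, 0, 0, -0.85], [70, -315, 261, -109, 0, 0, -1.0], [70, -360, 298, -109, 0, 0, -1.15], [70, -405, 335, -109, 0, 0, -1.3], [70, -450, 373, -109, 0, 0, -1.36]],
])

```text
clock: 1.35
position: [514.7, -35.4, 340.1]
ee_rot: [0.784, -0.621, -0.0, 0.0]
contact_force: [0.1, -0.4, 0.1]
gripper_width: 70.0
grasp_force: 0.0
```

```bash
python3 -c "
from h import *
print(shift([560,60,340],-167),tool()[0])"
```

```text
(array([-82.5, -65.9,   0.1]), array([0.   , 0.   , 0.003])) [514.6645048  -35.38747558 340.09660797]
```

Emit:
servo_tool([
  [[70, -30, -24, 0, 0, 0, 0], [70, -60, -48, 0, 0, 0, 0], [70, -82, -66, 0, 0, 0, 0], [70, -82, -66, 0, 0, 0, 0]],
])

```text
clock: 1.85
position: [560.7, 58.7, 339.3]
ee_rot: [0.783, -0.622, -0.001, 0.001]
contact_force: [0.2, 0.0, -0.3]
gripper_width: 70.0
grasp_force: 0.0
```

```bash
cat >> h.py <<'E'
def snap(n,name):
    p=arm.camera_params(n); im=arm.get_image(n)[:,:,::-1].copy(); cv2.imwrite(f"pics/{name}.png",im)
    np.savez(f"pics/{name}.npz",**{k:np.array(p[k]) for k in("intrinsics","R","t")}); return im,p
E
python3 -c "
from h import *
snap('wrist','w1');print(tool()[0])"
```

```text
[560.29884726  57.7304411  339.62801454]
```

View pics/w1.png

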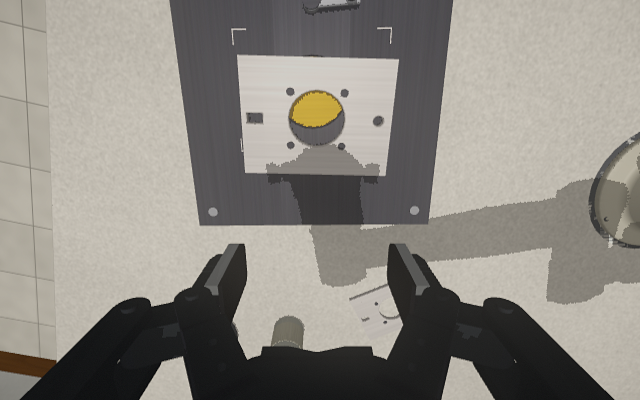

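The wrist view shows the −y corner marks at (233,30) and (391,28), and another mark, on the slot side, at (242,145). The plate's slot is at (255,118), its hole at (378,121), and part of the latch at (332,5). Now the numbers.

```bash
cat > meas.py <<'E'
from h import *
def big(m,near=None):
    cs=[c for c in cv2.findContours(m.astype(np.uint8),cv2.RETR_EXTERNAL,1)[0] if cv2.contourArea(c)>2]
    return max(cs,key=cv2.contourArea)
E
python3 - <<'E'
from meas import *
im=cv2.imread("pics/w1.png");p=np.load("pics/w1.npz");g=cv2.cvtColor(im,6)
for (x,y) in((236,36),(388,36),(242,146)):
    s=g[y-14:y+14,x-14:x+14]; print(x,y); 
    for r in s[2:-2:1] if y==36 else []: print(" ".join("%3d"%v for v in r))
h=[]
for (x,y) in((255,118),(378,121)):
    s=g[y-12:y+13,x-14:x+15]; c=big(s<115); M=cv2.moments(c); q=(x-14+M["m10"]/M["m00"],y-12+M["m01"]/M["m00"]);print("hole",q,cv2.boundingRect(c),M["m00"]); h.append(q)
# plate outline
m=((im.min(2)>100)).astype(np.uint8)
m[:52]=0;m[172:]=0;m[:,:235]=0;m[:,402:]=0
print(cv2.approxPolyDP(cv2.convexHull(big(m)),5,True)[:,0].tolist())
for z in(110,119): print(z,ray(p,h,z).round(1).tolist())
print(ray(p,[(233,30),(391,28),(242,146)],110).round(1))
E
```

```text
236 36
 82  81  81  80  80  82  81  80  82  80  80  82  85  82  82  81  81  82  83  82  81  82  83  84  82  81  82  81
 82  82  81  80  79  81  81  80  82  79  80  82  84  82  82  81  82  83  82  82  82  81  83  85  82  81  81  80
 81  81  80  80  80  81  82  80  81  81  79  82  83  81  81  80  81  82  81  82  81  81  81  84  82  81  82  82
 82  83  81  80  80  81  82  80  80  78  67  67  78  77  76  75  76  76  77  67  76  76  77  79  80  81  82  81
 82  82  82  81  80  81  81  80  78 130 146 143 150 150 150 150 150 150 151 145 151 151 152 156  86  80  81  81
 81  82  82  81  80  81  82  79  75 172 201 190 188 188 188 191 191 190 190 192 189 190 191 197  91  80  82  81
 82  83  82  81  80  82  81  80  76 142 175 106  87  87  87 103 103 103 105 105  87  86  87 108  82  80  82  82
 82  82  82  81  80  81  82  80  77 133 177  83  79  81  80  79  79  79  80  79  80  80  81  82  83  81  82  82
 82  83  82  82  80  81  83  81  78 121 181  85  81  83  83  82  82  83  84  83  83  82  83  84  84  82  83  82
 82  82  82  82  80  80  83  81  78  98 196  87  80  84  83  82  82  83  83  83  84  
[... 3936 characters left out ...]
1  82  80  80  80
 84  82  82  82  82  83  79  80  82  82  85  83  82  83  82  80  79  82  81  83  81  82  82  81  82  80  79  80
 84  82  83  82  83  82  80  80  82  82  84  82  81  83  83  79  80  82  83  81  81  83  82  81  82  80  80  80
 85  83  82  82  83  82  80  81  82  84  85  83  82  84  82  80  79  83  82  83  81  83  83  82  83  81  80  81
242 146
hole (254.43984962406014, 117.49498746867168) (5, 7, 17, 10) 133.0
hole (377.5083333333333, 120.375) (9, 7, 11, 10) 60.0
[[237, 54], [398, 59], [385, 171], [245, 171]]
110 [[642.4, 24.9, 110.0], [501.1, -4.7, 110.0]]
119 [[640.9, 23.8, 119.0], [503.0, -5.0, 119.0]]
[[ 680.3  -60.8  110. ]
 [ 514.8 -101.5  110. ]
 [ 651.4   61.3  110. ]]
```

```bash
cat >> meas.py <<'E'
def to_st(X,O,th):
    c,s=np.cos(th),np.sin(th); d=np.asarray(X)[:,:2]-O; return np.c_[d@[c,s],d@[-s,c]]
E
python3 - <<'E'
from meas import *
p=np.load("pics/w1.npz")
A,B=ray(p,[(232,29),(391.2,27.8)],110)[:,:2]
d=A-B;L=np.hypot(*d);th=np.arctan2(d[1],d[0]);n=np.array([-d[1],d[0]])/L
O=(A+B)/2+65*n;print("L",L,"th",th,np.degrees(th),"O",O)
np.savez("st.npz",O=O,th=th)
H=ray(p,[(254.4,117.5),(377.5,120.4)],124.5)
s=to_st(H,O,th);print("slot,hole st",s,"dist",np.hypot(*(s[0]-s[1])),"yaw",np.arctan2(*(s[0]-s[1])[::-1]))
C=to_st(ray(p,[(237,54),(398,59)],126),O,th);print("-y corners",C)
# top view check
im=cv2.imread("pics/top0.png");pt=arm.camera_params("top")
print("top marks",to_st(ray(pt,[(240+372/4,120+158/4),(240+418/4,120+362/4)],110),O,th))
print("top holes",to_st(ray(pt,[(240+262/4,120+196/4),(240+295/4,120+374/4)],124.5),O,th))
print("latch", to_st(ray(pt,[(240+435/4,120+262/4),(240+441/4,120+288/4)],122),O,th))
E
```

```text
L 171.63008269549871 th 0.23659503593359507 13.555897012741053 O [582.84951712 -18.39760346]
slot,hole st [[ 65.27090219  27.05609125]
 [-73.39629549  31.28064127]] dist 138.7315340289522 yaw -0.030455968182943317
-y corners [[ 78.82541844 -38.42466065]
 [-91.47432893 -32.37029501]]
top marks [[ 78.74177945 -65.90133631]
 [-85.50440437 -64.48899197]]
top holes [[ 64.75621098  25.21055146]
 [-75.35705889  30.41906996]]
latch [[-14.08123307 -93.63022165]
 [-34.77216113 -93.49162417]]
```

The two views agree: the plate is about 4–5 mm short in x, +29 mm in y, with yaw about −0.03. The plan is to push the near end +x with shut fingers, then push the +y edge with two spread fingers.

```bash
cat >> h.py <<'E'
def st(x,y,z):
    f=np.load("st.npz");c,s=np.cos(f["th"]),np.sin(f["th"]);return [f["O"][0]+c*x-s*y,f["O"][1]+s*x+c*y,110+z]
def tst():
    f=np.load("st.npz");c,s=np.cos(f["th"]),np.sin(f["th"]);P=tool()[0];d=P[:2]-f["O"];return np.round([c*d[0]+s*d[1],-s*d[0]+c*d[1],P[2]-110],2)
E
python3 -c "
from h import *
print(tst(),shift(st(-118,30,60),-166.44),shift(st(-118,30,7),-166.44))"
```

```text
[ -4.08  79.29 229.63] (array([ 50.3, 113.2, 169.8]), array([ 0.002, -0.   , -0.009])) (array([ 50.3, 113.1, 222.8]), array([ 0.002, -0.   , -0.009]))
```

Emit:
servo_tool([
  [[0, 20, 45, 30, 0, 0, -0.01], [0, 50, 90, 70, 0, 0, -0.01], [0, 50, 113, 110, 0, 0, -0.01], [0, 50, 113, 150, 0, 0, -0.01], [0, 50, 113, 180, 0, 0, -0.01], [0, 50, 113, 180, 0, 0, -0.01], [0, 50, 113, 180, 0, 0, -0.01]],
])

```text
clock: 2.78
position: [462.3, -17.2, 161.7]
ee_rot: [0.786, -0.619, 0.001, -0.001]
contact_force: [1.0, -0.6, 0.8]
gripper_width: -0.2
grasp_force: 0.0
```

```bash
python3 -c "
from h import *
print(tst(),shift(st(-118,30,7),-166.44),arm.read_state()['contact_force'])"
```

```text
[-116.9    29.47   51.74] (array([-0.6,  1.2, 44.7]), array([-0.002, -0.   ,  0.   ])) [ 1.0091423  -0.60089998  0.81331287]
```

Emit:
servo_tool([
  [[0, 0, 0, 20, 0, 0, 0], [0, 0, 0, 36, 0, 0, 0], [0, 0, 0, 44, 0, 0, 0], [0, 0, 0, 44, 0, 0, 0]],
])

```text
clock: 3.28
position: [461.9, -16.8, 116.9]
ee_rot: [0.786, -0.619, 0.0, -0.0]
contact_force: [0.7, -0.6, 0.1]
gripper_width: 0.1
grasp_force: 0.0
```

Emit:
servo_tool([
  [[0, 0, -2, 0, 0, 0, 0], [0, 0, -4, 0, 0, 0, 0], [0, 0, -6, 0, 0, 0, 0], [0, 0, -8, 0, 0, 0, 0], [0, 0, -9, 0, 0, 0, 0], [0, 0, -10, 0, 0, 0, 0], [0, 0, -10, 0, 0, 0, 0]],
])

```text
clock: 4.15
position: [471.2, -14.5, 116.3]
ee_rot: [0.786, -0.619, -0.0, 0.0]
contact_force: [-0.9, 0.2, 1.3]
gripper_width: 0.2
grasp_force: 0.0
```

```bash
python3 -c "
from h import *
snap('wrist','w2');print(tst(),arm.read_state()['contact_force'])"
```

```text
[-107.72   30.      6.28] [ 0.25278242 -0.37695445 -0.3645394 ]
```

View pics/w2.png

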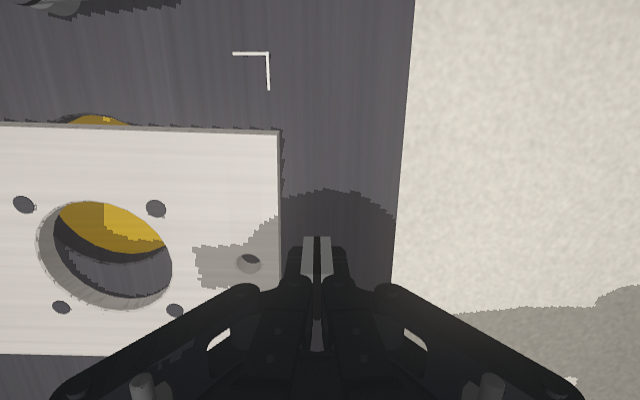

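The picture shows the shut fingers at about (317,250) and the plate's near edge at x≈281, a gap of some mm. The hole is at (249,263) and the −x−y corner mark at (268,53).

```bash
cat >> meas.py <<'E'
def S(p,uv,z):
    f=np.load("st.npz"); return to_st(ray(p,uv,110+z),f["O"],f["th"]).round(1).tolist()
E
python3 - <<'E'
from meas import *
p=np.load("pics/w2.npz")
print("mark",S(p,[(268,54)],0),"hole top",S(p,[(249,263)],15),"edge top",S(p,[(281,130),(279,240)],16), "win",S(p,[(104,255)],15))
E
```

```text
mark [[-86.5, -64.9]] hole top [[-75.0, 30.1]] edge top [[-92.9, -33.8], [-90.2, 17.2]] win [[-5.5, 25.7]]
```

Emit:
servo_tool([
  [[0, 0, -1.5, 0, 0, 0, 0], [0, 0, -3, 0, 0, 0, 0], [0, 0, -4, 0, 0, 0, 0], [0, 0, -5, 0, 0, 0, 0], [0, 0, -6, 0, 0, 0, 0], [0, 0, -7, 0, 0, 0, 0], [0, 0, -7, 0, 0, 0, 0]],
])

```text
clock: 5.08
position: [477.1, -13.1, 116.1]
ee_rot: [0.786, -0.619, -0.001, 0.001]
contact_force: [-1.3, -0.6, 2.0]
gripper_width: 0.0
grasp_force: 1.2
```

```bash
python3 -c "
from meas import *
im,p=snap('wrist','w3');print(tst(),arm.read_state()['contact_force'])
g=cv2.cvtColor(im,6)
print('row200',g[200,255:300].tolist())
x,y=249,263
for dx in range(-20,30,1):pass
s=g[245:282,225:275];print(s[16].tolist());print(cv2.cvtColor(cv2.imread('pics/w2.png'),6)[261,225:275].tolist())
"
```

```text
[-101.52   29.96    6.05] [-2.63704537  1.0524906   0.57906896]
row200 [212, 212, 212, 212, 212, 212, 212, 212, 212, 212, 212, 212, 212, 212, 212, 212, 212, 212, 211, 213, 214, 214, 214, 214, 214, 214, 214, 214, 214, 214, 214, 214, 214, 214, 215, 221, 149, 119, 72, 72, 73, 74, 74, 74, 72]
[150, 151, 150, 150, 151, 151, 151, 152, 151, 151, 151, 151, 151, 151, 151, 151, 150, 151, 151, 151, 151, 150, 140, 139, 121, 117, 119, 123, 124, 125, 128, 121, 103, 72, 67, 68, 69, 69, 70, 69, 70, 69, 67, 65, 64, 77, 92, 122, 141, 150]
[151, 151, 151, 151, 151, 152, 151, 152, 152, 146, 138, 140, 117, 118, 120, 122, 124, 125, 126, 129, 122, 97, 73, 68, 69, 70, 71, 70, 71, 70, 68, 67, 63, 78, 82, 137, 144, 151, 150, 150, 149, 150, 150, 150, 150, 150, 149, 149, 149, 149]
```

Contact has only just been made and the plate has barely moved. I'll push a further 4.5 mm.

Emit:
servo_tool([
  [[0, 0, -1, 0, 0, 0, 0], [0, 0, -2, 0, 0, 0, 0], [0, 0, -3, 0, 0, 0, 0], [0, 0, -4, 0, 0, 0, 0], [0, 0, -4.5, 0, 0, 0, 0], [0, 0, -4.5, 0, 0, 0, 0]],
])

```text
clock: 5.88
position: [482.4, -11.7, 116.3]
ee_rot: [0.786, -0.619, 0.0, -0.0]
contact_force: [-1.9, -0.3, -0.6]
gripper_width: -0.2
grasp_force: 0.8
```

```bash
cat >> meas.py <<'E'
def hole_px(im,x,y,r=22):
    """centre of the dark round hole near (x,y): Otsu inside the window"""
    g=cv2.cvtColor(im,6)[y-r:y+r,x-r:x+r]; g=cv2.GaussianBlur(g,(3,3),0)
    m=cv2.threshold(g,0,255,cv2.THRESH_BINARY_INV+cv2.THRESH_OTSU)[1]
    c=big(m); b=cv2.boundingRect(c); return (x-r+b[0]+b[2]/2,y-r+b[1]+b[3]/2),b
E
python3 -c "
from meas import *
im,p=snap('wrist','w4');print(tst(),arm.read_state()['contact_force'])
g=cv2.cvtColor(im,6)
for n,x in(('w2',249),('w3',260),('w4',260)):
    q=np.load(f'pics/{n}.npz'); h,b=hole_px(cv2.imread(f'pics/{n}.png'),x,262); print(n,h,b,S(q,[h],15))
print(g[200,255:310].tolist()); print(S(p,[(290,200)],15))
"
```

```text
[-96.07  30.03   6.28] [-1.02875405 -0.654886   -0.93875688]
w2 (250.5, 259.0) (14, 14, 19, 10) [[-75.9, 27.9]]
w3 (262.5, 259.0) (15, 14, 19, 10) [[-75.6, 27.7]]
w4 (262.5, 260.0) (15, 15, 19, 10) [[-70.1, 28.5]]
[211, 211, 211, 211, 211, 211, 211, 212, 212, 212, 212, 212, 212, 212, 212, 212, 212, 211, 214, 214, 214, 214, 214, 214, 214, 214, 214, 214, 214, 214, 214, 214, 214, 215, 222, 121, 119, 74, 72, 73, 73, 73, 72, 71, 73, 72, 72, 72, 72, 70, 70, 71, 71, 71, 70]
[[-84.2, -2.3]]
```

Emit:
servo_tool([
  [[0, 0, 6, 0, 0, 0, 0], [0, 0, 15, -10, 0, 0, 0], [0, 0, 20, -40, 0, 0, 0], [30, -30, 20, -60, 0, 0, 0], [70, -60, 0, -60, 0, 0, 0], [70, -90, -40, -60, 0, 0, 0], [70, -95, -75, -60, 0, 0, 0], [70, -95, -96, -60, 0, 0, 0], [70, -95, -96, -50, 0, 0, 0], [70, -95, -96, -50, 0, 0, 0]],
])

```text
clock: 7.18
position: [551.8, 102.5, 165.5]
ee_rot: [0.786, -0.619, -0.001, 0.001]
contact_force: [-0.8, 0.2, -0.2]
gripper_width: 69.5
grasp_force: 0.0
```

```bash
python3 -c "
from meas import *
snap('wrist','w5');print(tst(),shift(st(0,125,3),-166.44),arm.read_state()['contact_force'])"
```

```text
[ -1.53 124.78  56.11] (array([-0.2, -1.6, 53.1]), array([ 0.001, -0.   ,  0.   ])) [-0.82713465 -0.2000446   0.21612963]
```

View pics/w5.png

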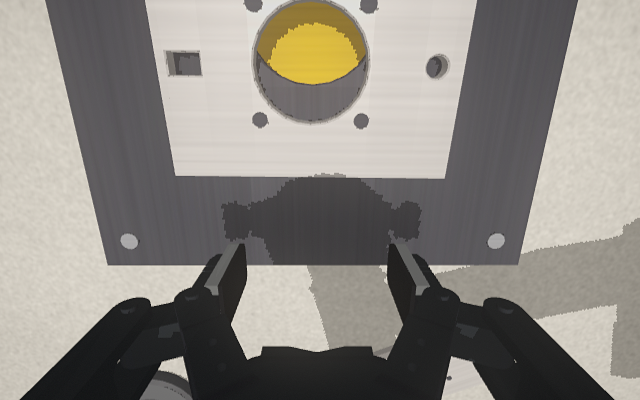

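The picture shows the plate's +y edge at rows 176–179, nearly parallel to the tool, and open fingertips at (243,245) and (391,243). By geometry the tips are about 7 mm behind the TCP, so I'll descend in stages.

Emit:
servo_tool([
  [[70, 0, -1.5, 20, 0, 0, 0], [70, 0, -1.5, 40, 0, 0, 0], [70, 0, -1.5, 52, 0, 0, 0], [70, 0, -1.5, 55, 0, 0, 0], [70, 0, -1.5, 57, 0, 0, 0], [70, 0, -1.5, 57, 0, 0, 0]],
])

```text
clock: 7.98
position: [555.1, 103.6, 109.8]
ee_rot: [0.786, -0.619, 0.0, -0.0]
contact_force: [-0.5, -0.6, 0.6]
gripper_width: 69.9
grasp_force: 0.0
```

Emit:
servo_tool([
  [[70, 0, 0, 0.5, 0, 0, 0], [70, 0, 0, 1, 0, 0, 0], [70, 0, 0, 1.5, 0, 0, 0], [70, 0, 0, 2, 0, 0, 0], [70, 0, 0, 2.5, 0, 0, 0], [70, 0, 0, 2.5, 0, 0, 0]],
])

```text
clock: 8.72
position: [554.8, 103.4, 106.7]
ee_rot: [0.786, -0.619, -0.0, 0.0]
contact_force: [-0.6, 0.1, -0.5]
gripper_width: 70.0
grasp_force: 0.0
```

```bash
python3 -c "
from meas import *
im,p=snap('wrist','w6');print(tst(),arm.read_state()['contact_force'],S(np.load('pics/w5.npz'),[(320,265),(175,176),(445,179)],0))"
```

```text
[  1.24 125.02  -3.23] [ 0.68906022 -0.43477471  0.68169006] [[-4.7, 164.8], [90.8, 98.2], [-87.1, 100.3]]
```

View pics/w6.png

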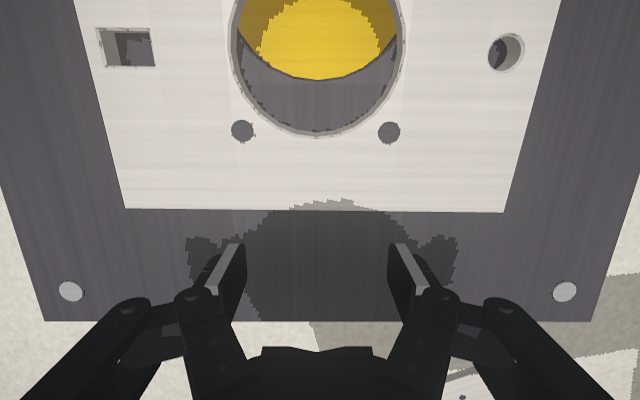

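Emit:
servo_tool([
  [[70, 5, 0, 0, 0, 0, 0], [70, 10, 0, 0, 0, 0, 0], [70, 13, 0, 0, 0, 0, 0], [70, 15, 0, 0, 0, 0, 0], [70, 17, 0, 0, 0, 0, 0], [70, 19, 0, 0, 0, 0, 0], [70, 21, 0, 0, 0, 0, 0], [70, 23, 0, 0, 0, 0, 0], [70, 25, 0, 0, 0, 0, 0], [70, 27, 0, 0, 0, 0, 0]],
])

```text
clock: 10.02
position: [561.2, 77.2, 106.8]
ee_rot: [0.786, -0.619, 0.0, -0.0]
contact_force: [-1.0, 2.1, -0.1]
gripper_width: 69.9
grasp_force: 1.4
```

```bash
python3 -c "
from meas import *
im,p=snap('wrist','w7');print(tst(),arm.read_state()['contact_force'])
g=cv2.cvtColor(im,6);e=[]
for u in (150,170,190,430,450,470):
    c=g[120:262,u].astype(int); d=np.diff(c); e.append((u,120+int(np.argmin(d))+1,int(d.min())))
print(e,S(p,[x[:2] for x in e],10))"
```

```text
[ 1.35 97.68 -3.17] [-0.23531861  2.45359128  0.23145316]
[(150, 246, -82), (170, 246, -80), (190, 243, -51), (430, 246, -129), (450, 245, -65), (470, 246, -104)] [[77.9, 86.6], [68.7, 86.6], [59.3, 85.0], [-51.1, 86.5], [-60.2, 86.0], [-69.5, 86.5]]
```

Emit:
servo_tool([
  [[70, 1.5, 0, 0, 0, 0, 0], [70, 3, 0, 0, 0, 0, 0], [70, 4.5, 0, 0, 0, 0, 0], [70, 6, 0, 0, 0, 0, 0], [70, 7.5, 0, 0, 0, 0, 0], [70, 9, 0, 0, 0, 0, 0], [70, 10.5, 0, 0, 0, 0, 0], [70, 12, 0, 0, 0, 0, 0], [70, 13, 0, 0, 0, 0, 0], [70, 14, 0, 0, 0, 0, 0]],
])

```text
clock: 11.32
position: [564.4, 63.4, 106.8]
ee_rot: [0.786, -0.619, 0.0, 0.0]
contact_force: [-0.6, 2.0, 0.0]
gripper_width: 70.0
grasp_force: 1.0
```

```bash
cat > look.py <<'E'
from meas import *
import sys
im,p=snap('wrist',sys.argv[1]);print(tst(),arm.read_state()['contact_force'].round(1))
g=cv2.cvtColor(im,6);e=[]
for u in (150,170,190,430,450,470):
    c=g[120:262,u].astype(int); d=np.diff(c); e.append((u,120+int(np.argmin(d))+1))
print(e,S(p,e,10))
E
python3 look.py w8
```

```text
[ 1.23 83.69 -3.18] [0.1 1.4 0.1]
[(150, 246), (170, 246), (190, 246), (430, 246), (450, 245), (470, 246)] [[77.8, 72.4], [68.6, 72.4], [59.4, 72.4], [-51.2, 72.4], [-60.4, 71.8], [-69.7, 72.4]]
```

Edge at about 72.4 with 7.4 mm to go. Continuing in small steps.

Emit:
servo_tool([
  [[70, 0.7, 0, 0, 0, 0, 0], [70, 1.4, 0, 0, 0, 0, 0], [70, 2.1, 0, 0, 0, 0, 0], [70, 2.8, 0, 0, 0, 0, 0], [70, 3.5, 0, 0, 0, 0, 0], [70, 4, 0, 0, 0, 0, 0], [70, 4.5, 0, 0, 0, 0, 0], [70, 5, 0, 0, 0, 0, 0], [70, 5.5, 0, 0, 0, 0, 0], [70, 5.5, 0, 0, 0, 0, 0]],
])

```text
clock: 12.62
position: [565.7, 58.2, 106.8]
ee_rot: [0.786, -0.619, -0.0, 0.0]
contact_force: [-0.3, 0.0, 0.1]
gripper_width: 70.1
grasp_force: 0.0
```

```bash
python3 look.py w9
```

```text
[ 1.29 78.53 -3.19] [-0.9  0.3 -0.4]
[(150, 243), (170, 243), (190, 243), (430, 242), (450, 242), (470, 242)] [[77.6, 65.6], [68.4, 65.5], [59.2, 65.5], [-51.0, 65.0], [-60.1, 65.0], [-69.3, 65.0]]
```

View pics/w9.png

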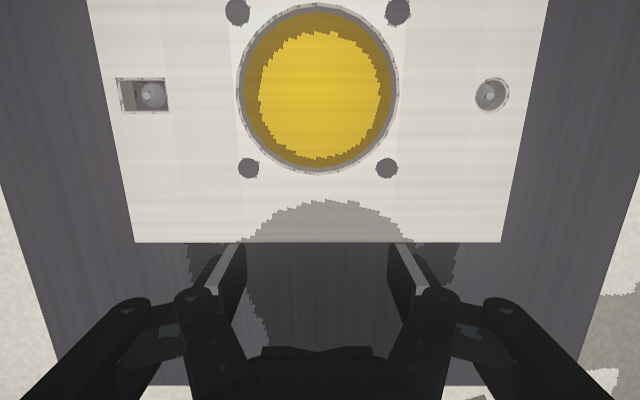

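The plate has dropped. Both pins show inside the hole (491,94) and the slot (142,95), the edge is at y≈65 and the push force is gone. Checking flatness and position numerically.

```bash
python3 - <<'E'
from meas import *
p=np.load("pics/w9.npz");im=cv2.imread("pics/w9.png")
print("slot,hole top z10",S(p,[(142.5,94.5),(491.7,94.5)],10),"tips z8",S(p,[(147,96),(152,95),(489,94)],8))
print("edge corners",S(p,[(134,242),(501,242)],10))
c=np.hstack([cv2.resize(im[75:115,a:a+80],None,fx=5,fy=5,interpolation=2) for a in(105,450)]);cv2.imwrite("pics/c9.png",c)
E
```

```text
slot,hole top z10 [[69.9, 0.6], [-68.0, 0.4]] tips z8 [[69.2, 1.1], [67.2, 0.7], [-68.0, 0.2]]
edge corners [[84.8, 65.0], [-83.6, 65.0]]
```

View pics/c9.png

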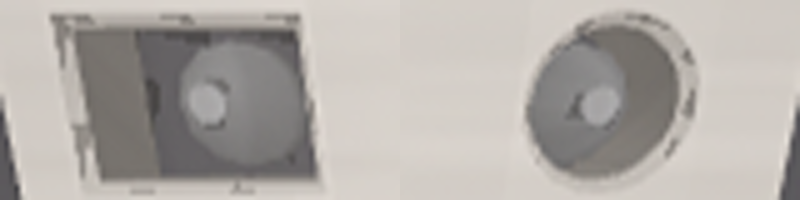

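```bash
python3 -c "
from meas import *
print(shift(st(-60,-28,20),-166.44))"
```

```text
(array([106.5,  61.3, -23.2]), array([-0., -0.,  0.]))
```

Emit:
servo_tool([
  [[70, -8, 0, 0, 0, 0, 0], [70, -10, 0, -30, 0, 0, 0], [30, 10, 10, -70, 0, 0, 0], [0, 50, 40, -70, 0, 0, 0], [0, 90, 61, -70, 0, 0, 0], [0, 106, 61, -60, 0, 0, 0], [0, 106, 61, -40, 0, 0, 0], [0, 106, 61, -26, 0, 0, 0], [0, 106, 61, -23, 0, 0, 0], [0, 106, 61, -23, 0, 0, 0]],
])

```text
clock: 13.92
position: [531.6, -58.7, 129.7]
ee_rot: [0.786, -0.618, 0.0, 0.0]
contact_force: [0.8, -0.2, 0.9]
gripper_width: -0.1
grasp_force: 0.0
```

Emit:
servo_tool([
  [[0, 0, 0, 3, 0, 0, 0], [0, 0, 0, 6, 0, 0, 0], [0, 0, 0, 7, 0, 0, 0], [0, 0, 0, 8, 0, 0, 0], [0, 0, 0, 8.5, 0, 0, 0], [0, 0, 0, 9, 0, 0, 0], [0, 0, 0, 9, 0, 0, 0]],
])

```text
clock: 14.8
position: [531.3, -59.1, 120.8]
ee_rot: [0.786, -0.619, 0.0, 0.0]
contact_force: [-0.7, -0.9, 0.6]
gripper_width: -0.0
grasp_force: 0.0
```

Emit:
servo_tool([
  [[0, 0, 0, 0.5, 0, 0, 0], [0, 0, 0, 1, 0, 0, 0], [0, 0, 0, 1, 0, 0, 0]],
])

```text
clock: 15.18
position: [531.3, -59.1, 120.1]
ee_rot: [0.786, -0.618, 0.0, -0.0]
contact_force: [-0.5, 0.5, 3.1]
gripper_width: 0.1
grasp_force: 1.4
```

Contact is at 10.1 mm above the platen, so the near side is seated. Checking the slot side.

Emit:
servo_tool([
  [[0, 0, 0, -8, 0, 0, 0], [0, 0, -30, -20, 0, 0, 0], [0, 0, -70, -20, 0, 0, 0], [0, 0, -110, -20, 0, 0, 0], [0, 0, -115, -12, 0, 0, 0], [0, 0, -115, -5, 0, 0, 0], [0, 0, -115, -2, 0, 0, 0], [0, 0, -115, -1, 0, 0, 0], [0, 0, -115, -0.5, 0, 0, 0], [0, 0, -115, 0, 0, 0, 0]],
])

```text
clock: 16.42
position: [643.1, -32.1, 120.3]
ee_rot: [0.786, -0.619, 0.0, -0.0]
contact_force: [0.6, -0.1, -0.8]
gripper_width: 0.0
grasp_force: 0.0
```

```bash
python3 -c "
from meas import *
print(tst(),arm.read_state()['contact_force'].round(1)); im,p=snap('top','t2')
cv2.imwrite('pics/t2c.png',cv2.resize(im[150:220,300:380],None,fx=7,fy=7,interpolation=2))"
```

```text
[ 55.34 -27.48  10.26] [ 0.6 -0.1 -0.8]
```

The slot side shows no contact down to 10.3 mm, so the plate is flat. Now I'll locate the latch post (black blob at topcrop ≈(447,293)) and check it against the 40 mm radius.

```bash
python3 - <<'E'
from meas import *
p=arm.camera_params("top");im=cv2.imread("pics/top0.png");g=im.max(2)
s=g[180:205,335:365];m=(s<52).astype(np.uint8)
for c in cv2.findContours(m,0,1)[0]:
    x,y,w,h=cv2.boundingRect(c);print("dark",x+335,y+180,w,h)
m=(s>110).astype(np.uint8)
for c in cv2.findContours(m,0,1)[0]:
    x,y,w,h=cv2.boundingRect(c);print("light",x+335,y+180,w,h)
for z in (18,34,46): print(z,S(p,[(240+445/4,120+293/4),(240+433/4,120+256/4)],z))
print("positioner",S(p,[(240+445/4,120+95/4)],40))
for v in(0,.1,.2,.3,.4):
    a=3.571-v;f=st(40*np.cos(a),-90+40*np.sin(a),46);b=st(0,-90,18);t=st(50*np.cos(a),-90+50*np.sin(a),18);print(v,(4*(proj(p,[f,b,t])-[240,120])).round().tolist())
E
```

```text
dark 349 191 5 4
dark 344 187 2 2
dark 344 182 2 3
light 346 183 6 9
18 [[-40.0, -94.8], [-10.1, -92.4]]
34 [[-41.9, -92.7], [-12.5, -90.4]]
46 [[-43.4, -91.2], [-14.2, -88.8]]
positioner [[105.9, -127.1]]
0 [[463.0, 279.0], [427.0, 244.0], [467.0, 295.0]]
0.1 [[459.0, 282.0], [427.0, 244.0], [462.0, 299.0]]
0.2 [[454.0, 285.0], [427.0, 244.0], [456.0, 302.0]]
0.3 [[449.0, 287.0], [427.0, 244.0], [450.0, 305.0]]
0.4 [[444.0, 289.0], [427.0, 244.0], [444.0, 307.0]]
```

```bash
python3 -c "
from meas import *
print(shift(st(-32,-126,70)),shift(st(-32,-126,28)))"
```

```text
[ 98.5  87.4 -59.8] [ 98.5  87.4 -17.8]
```

Emit:
servo_tool([
  [[0, 0, 0, -30, 0, 0, 0], [0, 0, 10, -62, 0, 0, 0], [0, 30, 45, -62, 0, 0, 0], [0, 65, 87, -62, 0, 0, 0], [0, 98, 87, -62, 0, 0, 0], [0, 98, 87, -60, 0, 0, 0], [0, 98, 87, -45, 0, 0, 0], [0, 98, 87, -28, 0, 0, 0], [0, 98, 87, -18, 0, 0, 0], [0, 98, 87, -18, 0, 0, 0]],
])

```text
clock: 17.73
position: [581.0, -147.1, 136.4]
ee_rot: [0.786, -0.618, -0.001, 0.001]
contact_force: [0.4, -1.0, 0.1]
gripper_width: 0.1
grasp_force: 0.0
```

Emit:
servo_tool([
  [[0, -3, 0, 0, 0, 0, 0], [0, -6, 0, 0, 0, 0, 0], [0, -9, 0, 0, 0, 0, 0], [0, -12, 0, 0, 0, 0, 0], [0, -15, 0, 0, 0, 0, 0], [0, -18, 0, 0, 0, 0, 0], [0, -21, 0, 0, 0, 0, 0], [0, -24, 0, 0, 0, 0, 0]],
])

```text
clock: 18.73
position: [575.7, -124.4, 137.8]
ee_rot: [0.786, -0.619, -0.0, 0.0]
contact_force: [-0.2, -1.3, 1.0]
gripper_width: 0.1
grasp_force: 0.5
```

Emit:
servo_tool([
  [[0, -3, 0, 0, 0, 0, 0], [0, -6, 0, 0, 0, 0, 0], [0, -9, 0, 0, 0, 0, 0], [0, -12, 0, 0, 0, 0, 0], [0, -15, 0, 0, 0, 0, 0], [0, -18, 0, 0, 0, 0, 0], [0, -21, 0, 0, 0, 0, 0], [0, -24, 0, 0, 0, 0, 0], [0, -27, 0, 0, 0, 0, 0], [0, -27, 0, 0, 0, 0, 0]],
])

```text
clock: 19.98
position: [570.8, -98.3, 138.4]
ee_rot: [0.786, -0.618, 0.001, -0.001]
contact_force: [4.3, -2.6, 0.6]
gripper_width: -0.3
grasp_force: 1.9
```

```bash
python3 -c "
from meas import *
print(tst(),arm.read_state()['contact_force'].round(1)); im,p=snap('wrist','w10')"
```

```text
[-30.44 -74.85  28.43] [ 4.3 -2.6  0.6]
```

View pics/w10.png

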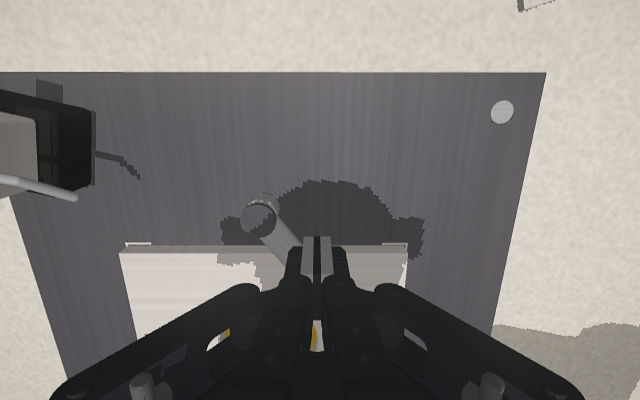

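The view shows the bar swung from its pivot at (260,220) down-right under the fingers at about 128°. I'll step round to the post's −x side and push +x.

Emit:
servo_tool([
  [[0, 4, 0, 0, 0, 0, 0], [0, 7, 6, 0, 0, 0, 0], [0, 7, 16, 0, 0, 0, 0], [0, 7, 25, 0, 0, 0, 0], [0, -5, 25, 0, 0, 0, 0], [0, -17, 25, 0, 0, 0, 0], [0, -25, 25, 0, 0, 0, 0], [0, -25, 25, 0, 0, 0, 0]],
])

```text
clock: 21.02
position: [539.5, -78.8, 137.9]
ee_rot: [0.786, -0.618, 0.0, -0.0]
contact_force: [-1.1, -0.8, -0.7]
gripper_width: 0.5
grasp_force: 0.0
```

Emit:
servo_tool([
  [[0, 0, -3, 0, 0, 0, 0], [0, 0, -6, 0, 0, 0, 0], [0, 0, -9, 0, 0, 0, 0], [0, 0, -12, 0, 0, 0, 0], [0, 0, -15, 0, 0, 0, 0], [0, 0, -18, 0, 0, 0, 0], [0, 0, -21, 0, 0, 0, 0], [0, 0, -24, 0, 0, 0, 0], [0, 0, -26, 0, 0, 0, 0], [0, 0, -26, 0, 0, 0, 0]],
])

```text
clock: 22.28
position: [565.4, -73.7, 138.0]
ee_rot: [0.786, -0.618, 0.001, -0.0]
contact_force: [-0.6, 0.5, -0.1]
gripper_width: 0.4
grasp_force: 0.2
```

```bash
python3 -c "
from meas import *
print(tst(),arm.read_state()['contact_force'].round(1))"
```

```text
[-29.89 -49.68  28.01] [-0.6  0.5 -0.1]
```

Pushing on in 1 mm steps towards the stop at about −21.5.

Emit:
servo_tool([
  [[0, 0, -1, 0, 0, 0, 0], [0, 0, -2, 0, 0, 0, 0], [0, 0, -3, 0, 0, 0, 0], [0, 0, -4, 0, 0, 0, 0], [0, 0, -5, 0, 0, 0, 0], [0, 0, -6, 0, 0, 0, 0], [0, 0, -7, 0, 0, 0, 0], [0, 0, -7.5, 0, 0, 0, 0], [0, 0, -7.5, 0, 0, 0, 0]],
])

```text
clock: 23.4
position: [572.1, -71.9, 137.8]
ee_rot: [0.786, -0.619, 0.0, -0.0]
contact_force: [-0.5, 0.3, -0.4]
gripper_width: 0.3
grasp_force: 0.4
```

Emit:
servo_tool([
  [[0, 0, -0.5, 0, 0, 0, 0], [0, 0, -1, 0, 0, 0, 0], [0, 0, -1, 0, 0, 0, 0]],
])

```text
clock: 23.78
position: [573.0, -71.7, 137.8]
ee_rot: [0.786, -0.619, 0.0, -0.0]
contact_force: [-0.7, -0.4, 0.2]
gripper_width: 0.1
grasp_force: 0.4
```

```bash
python3 -c "
from meas import *
print(tst(),arm.read_state()['contact_force'].round(1))"
```

```text
[-22.1  -49.49  27.82] [-0.7 -0.4  0.2]
```

Emit:
servo_tool([
  [[0, 0, -0.5, 0, 0, 0, 0], [0, 0, -1, 0, 0, 0, 0], [0, 0, -1.5, 0, 0, 0, 0], [0, 0, -2, 0, 0, 0, 0], [0, 0, -2, 0, 0, 0, 0]],
])

```text
clock: 24.4
position: [575.0, -71.2, 137.8]
ee_rot: [0.786, -0.619, 0.0, -0.0]
contact_force: [-1.0, 0.2, -0.2]
gripper_width: -0.3
grasp_force: 0.4
```

Emit:
servo_tool([
  [[0, 0, -0.5, 0, 0, 0, 0], [0, 0, -1, 0, 0, 0, 0], [0, 0, -1, 0, 0, 0, 0]],
])

```text
clock: 24.78
position: [575.4, -71.1, 137.8]
ee_rot: [0.786, -0.619, -0.0, 0.0]
contact_force: [-2.7, -0.1, 0.5]
gripper_width: -0.2
grasp_force: 1.3
```

```bash
python3 -c "
from meas import *
print(tst(),arm.read_state()['contact_force'].round(1))"
```

```text
[-19.63 -49.44  27.77] [-2.7 -0.1  0.5]
```

Emit:
servo_tool([
  [[0, 0, -0.5, 0, 0, 0, 0], [0, 0, -1, 0, 0, 0, 0], [0, 0, -1, 0, 0, 0, 0]],
])

```text
clock: 25.15
position: [575.5, -71.0, 137.7]
ee_rot: [0.786, -0.619, -0.001, 0.001]
contact_force: [-6.2, -0.4, 3.1]
gripper_width: -0.1
grasp_force: 2.7
```

```bash
python3 -c "
from meas import *
print(tst(),arm.read_state()['contact_force'].round(1))"
```

```text
[-19.44 -49.44  27.69] [-6.2 -0.4  3.1]
```

The tool has stopped moving (−19.6 to −19.4) while the force climbs to 6 N, so the latch is at its stop. Now I'll back off straight (−x) and lift clear.

Emit:
servo_tool([
  [[0, 0, 3, 0, 0, 0, 0], [0, 0, 10, 0, 0, 0, 0], [0, 0, 25, 0, 0, 0, 0], [0, 0, 40, -20, 0, 0, 0], [0, 0, 50, -60, 0, 0, 0], [0, -30, 50, -110, 0, 0, 0], [0, -70, 50, -170, 0, 0, 0], [0, -110, 50, -210, 0, 0, 0], [0, -110, 50, -210, 0, 0, 0]],
])

```text
clock: 26.28
position: [502.9, 26.3, 352.3]
ee_rot: [0.787, -0.617, 0.003, -0.004]
contact_force: [-0.2, 0.8, -1.1]
gripper_width: 0.2
grasp_force: 0.0
```

```bash
python3 - <<'E'
from meas import *
print(tst()); im,p=snap('wrist','w11')
# expected pixels vs picture: post at stop, slot/hole dark spots, plate outline
q=proj(p,[st(0,-50,46),st(-70,0,10),st(70,0,10),st(85,-65,10),st(-85,-65,10)]);print(q.round().tolist())
f=np.load("st.npz")
for n,(x,y) in zip(("post","hole","slot"),q[:3].round().astype(int)):
    h,b=hole_px(im,x,y,16);print(n,h,b,S(p,[h],46 if n=="post" else 10))
m=(im.min(2)>105).astype(np.uint8);x,y=q.mean(0).astype(int)
c=big(m*0+cv2.floodFill(m.copy(),None,tuple(int(v) for v in proj(p,[st(50,-30,10)])[0]),2)[1].__eq__(2));print("plate",cv2.minAreaRect(np.float32(S(p,cv2.approxPolyDP(cv2.convexHull(c),3,True)[:,0],10))))
E
```

```text
[-67.29  62.18 242.34]
[[252.0, 58.0], [321.0, 108.0], [201.0, 107.0], [181.0, 46.0], [335.0, 47.0]]
post (np.float64(256.0), np.float64(61.5)) (10, 10, 20, 19) [[-3.9, -46.6]]
hole (np.float64(335.0), np.float64(108.0)) (28, 0, 4, 32) [[-86.7, 0.1]]
slot (np.float64(201.5), np.float64(108.5)) (8, 12, 17, 11) [[70.0, 1.4]]
plate ((-0.6134719848632812, -9.251914978027344), (169.60260009765625, 148.6495819091797), 0.22138908505439758)
```

```bash
python3 - <<'E'
from meas import *
im=cv2.imread("pics/w11.png");p=np.load("pics/w11.npz");g=im.max(2)
for r in g[46:84:1,238:274]: print(" ".join("%3d"%v for v in r))
print(proj(p,[st(0,-90,18),st(0,-40,18),st(0,-50,46),st(0,-50,24)]).round(1).tolist())
E
```

```text
91  90  92  93  92  93  95  94  92  96  97  92 145 169 166 171 175 175 173 178 180 178 177 182 186 130 100  64  62  97  96  95  94  97  96  97
122 121 121 122 122 122 124 104 103 106 108 105 141 167 166 170 176 175 172 177 181 178 178 182 187 152 102  79  76 106 106 105 105 106 106 107
183 184 183 184 184 184 185 170 170 171 172 173 147 167 166 170 177 176 173 177 181 179 178 181 187 153 101 166 165 172 171 171 171 170 170 171
212 212 211 212 212 212 212 213 214 214 214 217 158 165 166 170 177 176 173 177 182 179 178 181 188 153 101 201 217 214 213 214 214 213 214 214
209 209 209 209 209 209 210 210 210 210 211 215 156 164 166 171 178 178 173 177 181 179 178 182 188 156 103 138 213 211 210 210 210 210 210 210
209 209 209 209 209 209 209 209 209 210 212 217 157 146 160 164 180 180 174 178 182 179 178 182 187 157 107 133 214 211 210 209 210 209 209 209
209 209 209 209 209 209 209 209 210 212 205 198 139  76 123 123 163 162 167 181 183 180 178 182 187 160 112 120 214 211 209 209 209 209 209 209
209 208 209 209 209 209 209 210 212 206 160  83  55  60  62  57  76  67 124 165 185 182 179 1
[... 3731 characters left out ...]
178 164 163 177 191 190 200 202 204 207 210 213 212 211 211 211
213 211 210 210 210 210 210 211 212 213 214 208 204 178 167 112 148 138 140 130 131 124 127 133 144 143 140 149 165 175 191 204 210 212 212 211
217 213 211 211 211 211 212 213 214 204 204 180 153 129 129 112 118 117 121 125 125 125 125 124 123 123 122 117 128 124 143 165 190 204 210 213
217 213 211 211 211 212 213 204 198 166 152 130 119 118 119 125 126 126 126 125 125 123 122 122 122 120 160 159 161 121 118 125 142 181 193 203
215 212 211 211 212 215 201 167 117 131 111 118 119 126 126 125 125 125 125 124 121 159 159 158 158 156 202 202 203 160 159 157 156 194 183 186
[[255.2, 19.7], [257.8, 70.4], [252.0, 57.9], [256.2, 60.1]]
```

The post top is at (252,58), which matches the latch-at-stop prediction (252.0,57.9). Handing in.

```bash
python3 -c "
from bench import arm
print(arm.job_done())"
```

```text
the job is handed in; nothing more can be done
None
```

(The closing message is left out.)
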